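Set up a bench polariscope for a visor stress check

ROBOT

A 6-joint arm with a two-finger parallel gripper is mounted at the origin on the work surface. World frame = base frame: x ahead of the robot, y to its left, z up, the work surface at z = 0. Lengths are in m, angles in rad, forces in N, time in s.
With the tool pointing down it reaches from about 0.3 to 0.75 m from the base axis. Payload 8.5 kg.
Tool frame: the origin (TCP) lies midway between the tips of the shut fingers; the grasp point (between the pads) lies 19 mm behind it (manip.grasp_offset is the distance from the TCP to the grasp point, in m); z points along the fingers, y is the direction in which the jaws open and shut (so a half turn about z gives the same grasp; the last joint's range is limited). The gripper opens to 88 mm and grips with 3 to 60 N. Pads are 18 mm wide; open, the fingers measure 123 mm over their backs; the gripper's body (75 mm by 187 mm) begins 45 mm behind the grasp point.
Start: joints at [-1.373, 0.381, 1.297, -0, 1.464, -0.215], TCP at [0.221, -0.504, 0.239] pointing down, gripper open.
Joint ranges: [-3.11, 3.11], [-0.89, 2.33], [0.22, 2.48], [-1.42, 4.56], [0.17, 2.85], [-2.88, 2.88]. Speed limits (rad/s): [2.39, 2.39, 3.14, 3.14, 3.14, 3.14].

INTERFACE

Orientations are given as a unit quaternion [w, x, y, z].
In Python, from bench import manip gives the robot as it stands.
- The arm moves only by the shell command python3 -m inch 'ROWS' [FORCE]. ROWS is JSON, a list of rows, each an object with "translation": the shift along the tool's x, y, z in m, a list of three; "turn": the turn, a rotation vector about the tool's x, y, z in rad, a list of three; "claw": the closure in counts, from 0 (fully open) to 255 (shut). In form: [{"translation": [x, y, z], "turn": [ax, ay, az], "claw": claw}, ...]. A call has exactly 5 rows; each row shifts and turns the commanded pose from where the row before left it, along the tool's axes as they then stand; what a row does not reach is not made up. A row lasts 1/12 s, in which the tool goes at most 41.7 mm and 7.16 degrees, less where a joint would pass 70% of its speed; a pose out of reach is approached as far as the arm can. A call with a gripper value outside its range is refused whole. The fingers move at their own pace and stop on an object; FORCE is the grip in N (left out, the last holds). Time passes only in rows, so rows that do not move let the fingers close, or fill a call up. It gives the time, the measured TCP pose, the force and the opening at its end, in the units of the state.
- manip.observe(): the state, without advancing time (a new reading comes with each control period).
- manip.capture(name): name is "scene" or "top"; returns a dict with "color" (400x640x3 uint8, red, green, blue), "fx", "fy", "cx", "cy" (pixels), "k1" (the pictures are not rectified: a ray, as slopes to the right and down, at radius r is drawn at 1 + k1 r^2 times it, then the intrinsics apply), "world_to_cam" (4x4, takes a point from world to camera coordinates). Camera axes: x right, y up, looking along -z (the intrinsics and any distortion apply to the point x, -y, -z); pixel columns grow to the right and rows downward; lengths in m; the calibration is good to about 2 mm. A picture is of the moment at which its call begins. There is no depth.
- manip.sign_off(): hands the job in, once; it reports no verdict.
Trained networks look in a picture, given as the dict that the camera call returned (one of the last four; its "shot" number tells which), for a name from the list of things; names that differ only in an ending like _2 or _b are one class to them, and where a whole thing is asked for, a point or a joint stands for the part that bears it (a point fixed in the world has none). Each returns a list of dicts, best first, with "confidence" (0 to 1); they miss things now and then, are a little off and sometimes report something else, mostly with a low value. They report only what shows in the picture. A call takes as long as a camera call.
- manip.search_frame(thing, picture): "at" ([row, column] in pixels, amid what is visible of it).
The state is a dict: "time_s": time; "joint_pos": joint angles; "qd": joint speeds; "tau": joint torques, N m; "eef_pos": TCP position; "orientation": TCP orientation; "contact_force": force on the tool from outside, world axes, zero at the start; "ft_torque": the same for the moment, N m; "opening": opening from 0.0 (shut) to 1.0 (fully open).
Only numpy, scipy, OpenCV 4.12 (cv2) and the standard library are available. Lean on these libraries where they do the work, as an engineer would, in place of code of your own. Each camera call takes 0.05 s, during which the arm holds its last target.

TASK

Set up the polariscope to check the clear visor sample for stress: with a fingertip gently push the lever of the analyser ring around its arc until the ring's index line stands at the zero mark, the longest mark in the middle of the scale, and push the tint-plate slide on the head's side fully home. Push only: do not grip or lift anything, and leave the sample and the things on the bench as they are.

Things in the scene. Friction and masses are not known exactly. Their poses are not given: they have to be found in the camera images.
- polariscope: Bench polariscope, fixed: white lamp base 295 x 240 mm, 80 mm high; a column at its back carries a round black head (160 mm across, 196 to 236 mm above the table) over the base. Origin on the table under the ring's axis; x points from the operator's side to the column, y to the operator's left, z up. Column 130 mm along +x, top 246 mm high; only the lever's post is higher
- ring_axis (a point): the vertical axis of the analyser ring at the head's top face (236 mm above the table). The ring, 111 mm across, lies in the head's top, stands 5 mm proud, has a dark window 83 mm across and one dark index line in the direction of its lever
- zero_mark (a point): outer end of the zero mark on the head's aluminium top plate, 78.5 mm from the axis towards the polariscope's -x. The scale runs 60 degrees to either side of it: a 21 mm long mark at zero, 12 mm marks every 15 degrees, 6 mm marks every 5 degrees; no numbers
- lever_post (a point): middle (241 mm above the table) of the upright black finger post, 16 mm in diameter, top at 258 mm, at the end of the ring's lever, 115 mm from the axis. The lever is a steel blade 12 mm wide (218 to 224 mm high) from a slot in the head's side. From above, post, index line and axis are in line. It takes 2 to 3 N to push the post sideways; it stays where it is left
- analyser (a joint): angle of the analyser ring, rad: 0 with index line and lever at the zero mark, positive when the lever has gone anticlockwise seen from above (towards the polariscope's -y, the operator's right), stops at -1.15 and 1.15. Starts between -0.95 and -0.35 (lever on the operator's left)
- slide_face (a point): middle of the outer face of the tint-plate slide's black end plate, on the head's right (-y of the polariscope), 208 mm high. The plate is 50 mm wide (along x), 26 mm high, 8 mm thick, on a flat bar that runs into the head. Push it towards the polariscope's +y, about 3 N; it stays where left. Home, the plate lies flat against the head and this point is 93 mm from the axis
- tint_slide (a joint): travel of the tint-plate slide, m: 0 fully out, 0.040 fully home (a hard stop). It starts between 0 and 0.018
- sample: clear visor sample with a black rib, 60 x 44 x 7 mm, loose on the lamp base's round window under the head (83 mm above the table); origin under its centre; stays there
- rinse_bottle: white bottle 64 mm across, 165 mm high, standing to the left; origin under its centre; bystander
- headband: white printed face-shield headband, open bow 180 x 160 mm, 20 mm high, on the table front left; origin on the table inside the bow; bystander
- caliper: steel caliper 235 mm long with a black slide, 12 mm high, lying on the table front right; origin under the middle of its bar; bystander
- spool: filament spool lying flat, 190 mm across, 60 mm high, on the table to the right; origin under its centre; bystander

How it is judged:
At the end, for the whole second after the job is handed in: The index line of the analyser ring stands within 3 degrees (0.0525 rad) of the zero mark and is at rest, the tint-plate slide is within 2.5 mm of its stop, the sample lies within 6 mm and the rinse bottle, headband, caliper and spool within 15 mm of where they were (value of joint analyser between -0.0525 and 0.0525 rad and velocity of joint analyser between -0.02 and 0.02 rad/s and value of joint tint_slide above 0.0375 m and distance of sample from where it was at the start of the episode below 0.006 m and distance of each of rinse_bottle, headband, caliper, spool from where it was at the start of the episode below 0.015 m); the robot touches nothing.
It fails at once if the lever is gripped or forced (more than 15 N between the fingers and the ring with its lever) (contact force between the fingers and analyser above 15 N).
It fails at once if the slide is gripped or rammed (more than 30 N between the fingers and the slide) (contact force between the fingers and tint_slide above 30 N).
It fails at once if the sample is shifted by more than 6 mm or lifted (distance of sample from where it was at the start of the episode above 0.006 m).
It fails at once if the bottle, headband, caliper or spool is shifted by more than 15 mm or lifted (distance of any of rinse_bottle, headband, caliper, spool from where it was at the start of the episode above 0.015 m).
It also fails if it takes over 48 s, if anything falls off the work surface, if the arm or the gripper's body presses on something with over 40 N, if the wrist force passes 120 N, or if a joint passes its speed limit or range.

## Working session

There is one attempt and no reset: what is moved stays moved. The work goes in short steps, Python scripts to look and compute and a shell command to move; the robot and the scene stay as the last step left them, time stands still between calls to the robot, and variables do not carry over. Pictures are saved under pics/ and viewed, and the job is handed in when it is done.

```bash
ls; mkdir -p pics; python3 - <<'E'
from bench import manip
import cv2,json,numpy as np
print(manip.observe())
for n in ("scene","top"):
    p=manip.capture(n)
    cv2.imwrite(f"pics/{n}0.png",p["color"][:,:,::-1])
    print({k:(v.tolist() if hasattr(v,'tolist') else v) for k,v in p.items() if k!="color"})
    for t in ("ring_axis","zero_mark","lever_post","slide_face","polariscope","sample","rinse_bottle","headband","caliper","spool"):
        try: r=manip.search_frame(t,p)
        except Exception as e: r=e
        print(n,t,r[:2] if isinstance(r,list) else r)
E
```

```text
pics
{'time_s': 0.0, 'joint_pos': array([-1.37333956e+00,  3.81210411e-01,  1.29822989e+00, -7.92546333e-06,
        1.46360872e+00, -2.15271181e-01]), 'qd': array([ 0.00292862, -0.00088122, -0.0015116 ,  0.00140974, -0.00032634,
       -0.00081494]), 'tau': array([ 8.44062015e-04, -4.37935245e+01, -2.24558973e+01,  7.13233673e-02,
        3.51675216e-02, -1.12035677e-04]), 'eef_pos': array([ 0.22056622, -0.50353874,  0.23814045]), 'orientation': array([-7.28190008e-04,  9.78782067e-01,  2.04902747e-01,  2.54647479e-06]), 'contact_force': array([ 0.21152552,  1.20339136, -0.01654028]), 'ft_torque': array([-0.02389052, -0.03138001,  0.03820117]), 'opening': 1.000742728232552}
{'fx': 436.21586923103405, 'fy': 436.21586923103405, 'cx': 312.5883080237236, 'cy': 200.60784578143046, 'k1': -0.07438731154496009, 'world_to_cam': [[-0.8534319026467523, 0.5208056054718548, -0.020384034287628094, 0.4202252205285503], [-0.3793777097401747, -0.5939091726995525, 0.7094677215600671, 0.07426351598996345], [0.3573885013497836, 0.6132156357207699, 0.7044430730800947, -1.4641671469240074], [0.0, 0.0, 0.
[... 1094 characters left out ...]
9642316087172, 0.0028906303239546443, 0.9925508931846005, -1.3590541900157556], [0.0, 0.0, 0.0, 1.0]], 'shot': 2}
top ring_axis [{'at': [170.1, 309.5], 'confidence': 0.57}]
top zero_mark [{'at': [165.6, 309.8], 'confidence': 0.65}, {'at': [166.2, 300.9], 'confidence': 0.39}]
top lever_post [{'at': [164.5, 303.6], 'confidence': 0.87}]
top slide_face [{'at': [178.8, 342.9], 'confidence': 0.78}]
top polariscope [{'at': [170.2, 309.7], 'confidence': 0.97}]
top sample []
top rinse_bottle [{'at': [149.8, 188.4], 'confidence': 0.65}]
top headband [{'at': [249.3, 147.8], 'confidence': 0.8}]
top caliper [{'at': [229.9, 428.3], 'confidence': 0.6}]
top spool [{'at': [164.4, 457.5], 'confidence': 0.69}]
```

View pics/scene0.png

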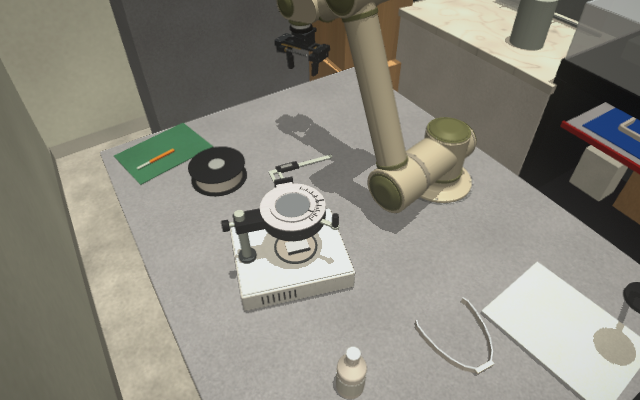

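View pics/top0.png

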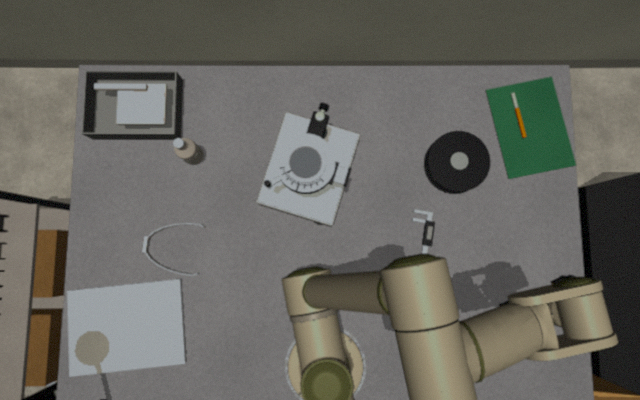

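```bash
python3 - <<'E'
import cv2
a=cv2.imread("pics/top0.png")[90:270,230:400]
cv2.imwrite("pics/top0z.png",cv2.resize(a,None,fx=3.3,fy=3.3,interpolation=cv2.INTER_CUBIC))
a=cv2.imread("pics/scene0.png")[130:300,180:400]
cv2.imwrite("pics/scene0z.png",cv2.resize(a,None,fx=3.5,fy=3.5,interpolation=cv2.INTER_CUBIC))
E
```

```text
(no output)
```

View pics/top0z.png

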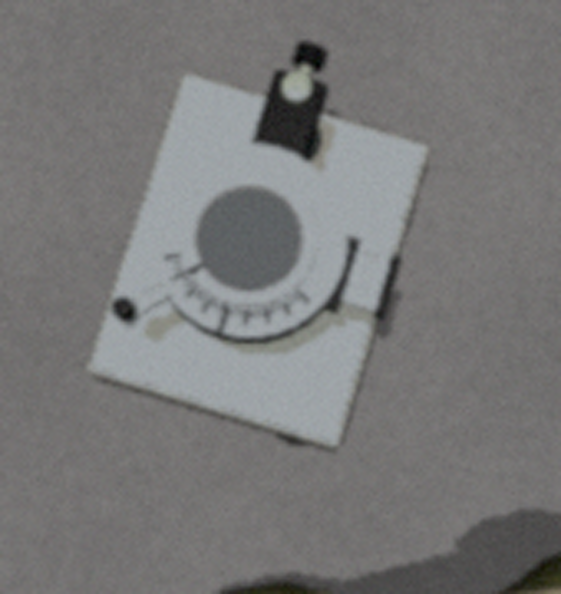

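View pics/scene0z.png

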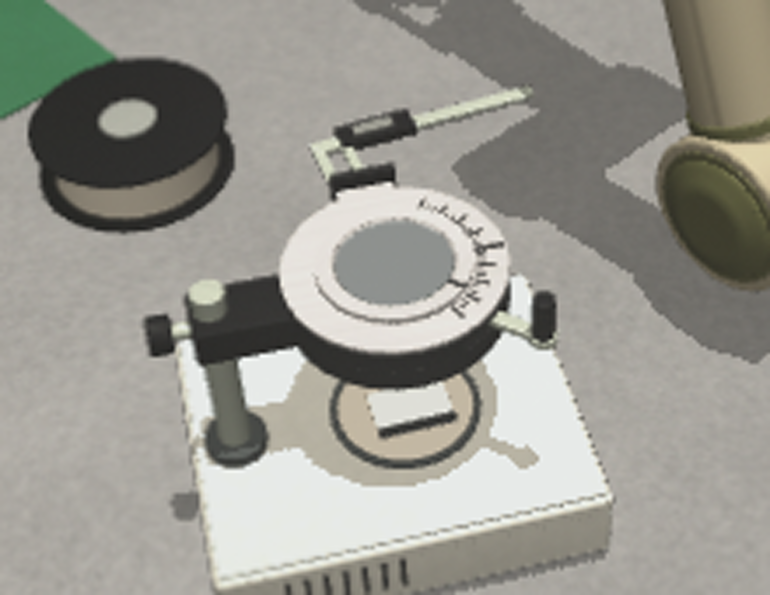

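The pictures show the head's window centre at about top (305,162) and scene (293,204). The long zero mark ends near top (297,191). The post is on the operator's left at top (267.6,183), and the slide plate is at top (348,177). Next I fit the pose.

```bash
cat > h.py <<'E'
import numpy as np,cv2
def proj(P,c):
    W=np.array(c["world_to_cam"]);q=W[:3,:3]@np.asarray(P,float)+W[:3,3]
    s=np.array([q[0],-q[1]])/-q[2]; s=s*(1+c["k1"]*(s@s))
    return np.array([c["fx"]*s[0]+c["cx"],c["fy"]*s[1]+c["cy"]])
def unproj(u,v,z,c):
    d=np.array([(u-c["cx"])/c["fx"],(v-c["cy"])/c["fy"]]);s=d.copy()
    for _ in range(20): s=d/(1+c["k1"]*(s@s))
    W=np.array(c["world_to_cam"]);R=W[:3,:3];o=-R.T@W[:3,3];r=R.T@np.array([s[0],-s[1],-1])
    return o+r*(z-o[2])/r[2]
CAM={"scene":{'fx': 436.21586923103405, 'fy': 436.21586923103405, 'cx': 312.5883080237236, 'cy': 200.60784578143046, 'k1': -0.07438731154496009, 'world_to_cam': [[-0.8534319026467523, 0.5208056054718548, -0.020384034287628094, 0.4202252205285503], [-0.3793777097401747, -0.5939091726995525, 0.7094677215600671, 0.07426351598996345], [0.3573885013497836, 0.6132156357207699, 0.7044430730800947, -1.4641671469240074]]},
"top":{'fx': 449.4398711680541, 'fy': 449.4398711680541, 'cx': 318.16048362269305, 'cy': 197.728500504633, 'k1': 0.021771224404391443, 'world_to_cam': [[-0.0008558873362391531, -0.9999956932928579, 0.0028072856291869084, 0.020920569969579045], [0.9925547333835476, -0.0005075943916236716, 0.12179837267323425, -0.5087777293692674], [-0.12179642316087172, 0.0028906303239546443, 0.9925508931846005, -1.3590541900157556]]}}
E
python3 - <<'E'
from h import *
T=lambda x,y,z:unproj(230+(x+.5)/3.3-.5,90+(y+.5)/3.3-.5,z,CAM["top"])
S=lambda x,y,z:unproj(180+(x+.5)/3.5-.5,130+(y+.5)/3.5-.5,z,CAM["scene"])
c=T(248,238,.238);cs=S(397,260,.238);print("c",c,cs)
z=T(222,333,.236);zs=S(503,243,.236);print("zero",z,np.linalg.norm(z-c),zs)
yaw=lambda v:np.degrees(np.arctan2(v[1],v[0]))
print("yaw",yaw(c-z),yaw(cs-zs))
B=[T(*p,.08) for p in((186,74),(428,148),(338,446),(92,374))]
for i in range(4):
    d=B[i-1]-B[i];print(B[i],np.linalg.norm(d),yaw(d))
p=T(124,307,.258);ps=S(544,295,.258);print("post",p,ps,np.linalg.norm((p-c)[:2]),np.linalg.norm((ps-cs)[:2]),yaw(p-c),yaw(ps-cs))
print("plate top ends",T(396,260,.221),T(381,316,.221), S(330,180,.221),S(395,167,.221))
E
```

```text
c [0.57958032 0.05655106 0.238     ] [0.57576218 0.05511412 0.238     ]
zero [0.50272645 0.07718062 0.236     ] 0.07959960797815041 [0.50387595 0.07875163 0.236     ]
yaw -15.025475463301394 -18.20181426629063
[0.76615261 0.11857578 0.08      ] 0.29101501533571483 163.50397598456033
[ 0.69603918 -0.10444205  0.08      ] 0.23377947650500544 72.54764030620764
[ 0.42198669 -0.02042485  0.08      ] 0.2866420341506108 -17.044145681934577
[0.48711594 0.20120915 0.08      ] 0.23100529253949764 -106.37592448074095
post [0.52032677 0.15328757 0.258     ] [0.51913999 0.15320682 0.258     ] 0.11344133520844783 0.11326185922035803 121.48851943059451 119.99489265224683
plate top ends [ 0.5647841  -0.06361425  0.221     ] [ 0.51866837 -0.05102182  0.221     ] [ 0.56887696 -0.06054857  0.221     ] [ 0.52064418 -0.04688539  0.221     ]
```

The two cameras agree. The axis is at about (0.578, 0.056), yaw is about -16.8°, and the post stands at 121° where zero is at 163.2°, so the analyser is near -42°. I'll push the slide first, starting by shutting the fingers and turning tool x to world 73.2°.

```bash
cat > st.py <<'E'
from bench import manip
import numpy as np
from scipy.spatial.transform import Rotation as Ro
def yaw(o):
    w,x,y,z=o["orientation"];R=Ro.from_quat([x,y,z,w]).as_matrix();return R
C=np.array([0.578,0.056]);YW=np.radians(-16.8)
def show():
    o=manip.observe();R=yaw(o);p=o["eef_pos"]
    d=p[:2]-C
    print("t",round(o["time_s"],2),"tcp",p.round(4),"toolx deg",np.degrees(np.arctan2(R[1,0],R[0,0])).round(2),"z",R[:,2].round(3),
     "F",o["contact_force"].round(1),"open",round(o["opening"],3),"pol xy",(np.array([[np.cos(YW),np.sin(YW)],[-np.sin(YW),np.cos(YW)]])@d).round(4),"polar",np.linalg.norm(d).round(4),np.degrees(np.arctan2(d[1],d[0])).round(1),"q",o["joint_pos"].round(2))
    return o,R
def goto(x,y,z):
    o,R=show();print("tool delta",(R.T@(np.array([x,y,z])-o["eef_pos"])).round(4))
E
python3 -m inch '[{"translation":[0,0,0],"turn":[0,0,-0.0865],"claw":255},{"translation":[0,0,0],"turn":[0,0,-0.0865],"claw":255},{"translation":[0,0,0],"turn":[0,0,-0.0865],"claw":255},{"translation":[0,0,0],"turn":[0,0,-0.0865],"claw":255},{"translation":[0,0,0],"turn":[0,0,-0.0865],"claw":255}]' 10
python3 -m inch '[{"translation":[0,0,0],"turn":[0,0,-0.0865],"claw":255},{"translation":[0,0,0],"turn":[0,0,-0.0865],"claw":255},{"translation":[0,0,0],"turn":[0,0,-0.0865],"claw":255},{"translation":[0,0,0],"turn":[0,0,-0.0865],"claw":255},{"translation":[0,0,0],"turn":[0,0,-0.0865],"claw":255}]'
python3 -c "
from st import *
goto(.529,-.107,.24)"
```

```text
time_s: 1.52
eef_pos: [0.2206, -0.5038, 0.2388]
orientation: [0.0, 0.911, 0.412, -0.0]
contact_force: [-0.1, -0.1, 0.0]
opening: 0.652
time_s: 1.93
eef_pos: [0.2206, -0.5038, 0.2388]
orientation: [-0.0, 0.801, 0.598, -0.0]
contact_force: [-0.7, -0.7, 0.5]
opening: 0.269
t 1.93 tcp [ 0.2206 -0.5038  0.2388] toolx deg 73.46 z [-0.  0. -1.] F [-0.7 -0.7  0.5] open 0.269 pol xy [-0.1803 -0.6392] polar 0.6641 -122.6 q [-1.37  0.38  1.3  -0.    1.46 -1.08]
tool delta [ 0.4682  0.1826 -0.0013]
```

```bash

for i in 1 2 ; do :; done
python3 -m inch '[{"translation":[0.031,0.012,0],"turn":[0,0,0],"claw":255},{"translation":[0.031,0.012,0],"turn":[0,0,0],"claw":255},{"translation":[0.031,0.012,0],"turn":[0,0,0],"claw":255},{"translation":[0.031,0.012,0],"turn":[0,0,0],"claw":255},{"translation":[0.031,0.012,0],"turn":[0,0,0],"claw":255}]'
python3 -m inch '[{"translation":[0.031,0.012,0],"turn":[0,0,0],"claw":255},{"translation":[0.031,0.012,0],"turn":[0,0,0],"claw":255},{"translation":[0.031,0.012,0],"turn":[0,0,0],"claw":255},{"translation":[0.031,0.012,0],"turn":[0,0,0],"claw":255},{"translation":[0.031,0.012,0],"turn":[0,0,0],"claw":255}]'
python3 -c "
from st import *
goto(.529,-.107,.24)"
```

```text
time_s: 2.35
eef_pos: [0.3235, -0.3714, 0.2389]
orientation: [0.0, 0.803, 0.596, -0.0]
contact_force: [-0.3, -0.9, -0.6]
opening: 0.006
time_s: 2.77
eef_pos: [0.4258, -0.2402, 0.2389]
orientation: [0.0, 0.803, 0.596, 0.0]
contact_force: [0.6, 0.0, 0.9]
opening: 0.004
t 2.77 tcp [ 0.4258 -0.2402  0.2389] toolx deg 73.21 z [ 0. -0. -1.] F [0.6 0.  0.9] open 0.004 pol xy [-0.0601 -0.3276] polar 0.333 -117.2 q [-0.76  0.27  1.46  0.    1.41 -0.46]
tool delta [ 0.1574  0.0603 -0.0011]
```

```bash

python3 -m inch '[{"translation":[0.031,0.012,0],"turn":[0,0,0],"claw":255},{"translation":[0.031,0.012,0],"turn":[0,0,0],"claw":255},{"translation":[0.031,0.012,0],"turn":[0,0,0],"claw":255},{"translation":[0.031,0.012,0],"turn":[0,0,0],"claw":255},{"translation":[0.028,0.010,0],"turn":[0,0,0],"claw":255}]'
python3 -m inch '[{"translation":[0,0,0.018],"turn":[0,0,0],"claw":255},{"translation":[0,0,0.016],"turn":[0,0,0],"claw":255},{"translation":[0,0,0],"turn":[0,0,0],"claw":255},{"translation":[0,0,0],"turn":[0,0,0],"claw":255},{"translation":[0,0,0],"turn":[0,0,0],"claw":255}]'
python3 - <<'E'
from st import *
import cv2
show()
for n in("top","scene"):
    p=manip.capture(n)["color"][:,:,::-1]
    p=p[90:270,230:430] if n=="top" else p[130:300,180:400]
    cv2.imwrite(f"pics/{n}1.png",cv2.resize(p,None,fx=3.3,fy=3.3,interpolation=cv2.INTER_CUBIC))
E
```

```text
time_s: 3.18
eef_pos: [0.5255, -0.1111, 0.2388]
orientation: [0.0, 0.803, 0.597, 0.0]
contact_force: [-0.1, 0.2, 0.3]
opening: 0.003
time_s: 3.6
eef_pos: [0.5247, -0.1133, 0.2057]
orientation: [0.001, 0.803, 0.596, 0.0]
contact_force: [0.7, -0.2, -0.3]
opening: 0.008
t 3.6 tcp [ 0.5247 -0.1133  0.2057] toolx deg 73.18 z [ 0.001 -0.001 -1.   ] F [ 0.7 -0.2 -0.3] open 0.008 pol xy [-0.0021 -0.1775] polar 0.1775 -107.5 q [-0.43  0.38  1.39  0.    1.36 -0.14]
```

View pics/top1.png

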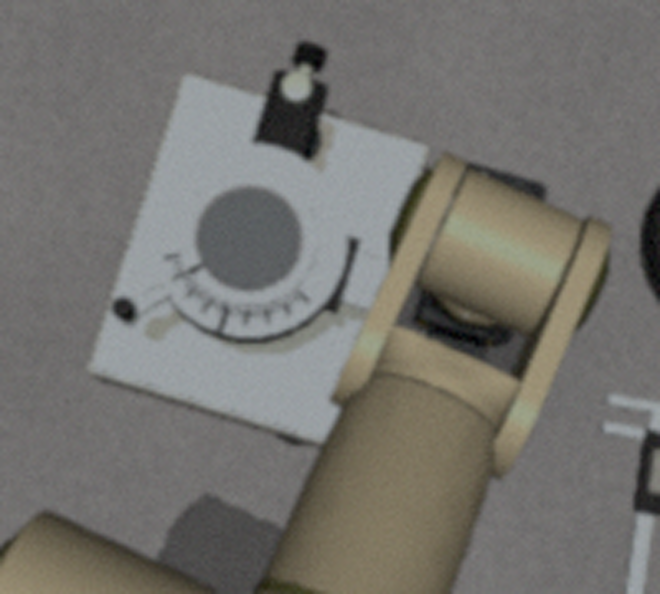

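View pics/scene1.png

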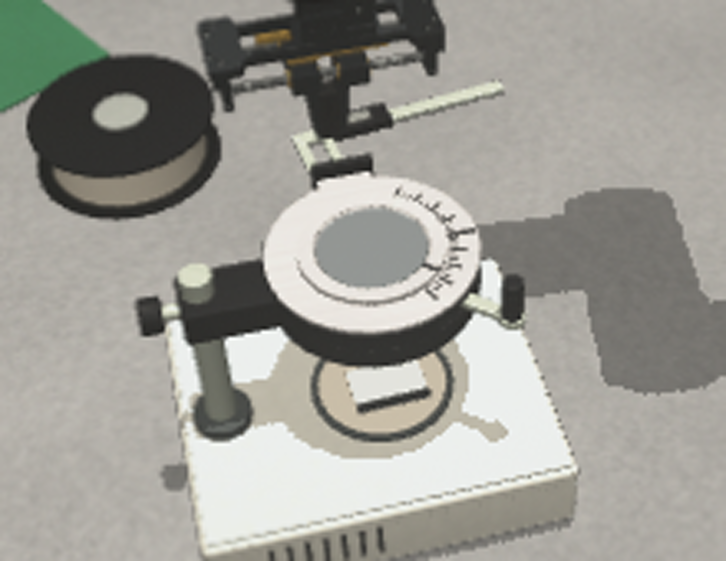

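The scene picture shows the shut fingers upright behind the slide plate (scene1 about (330,110)), square to it and clear of everything. I'll close in gently.

```bash

python3 -m inch '[{"translation":[0.008,0,0],"turn":[0,0,0],"claw":255},{"translation":[0.008,0,0],"turn":[0,0,0],"claw":255},{"translation":[0.008,0,0],"turn":[0,0,0],"claw":255},{"translation":[0.006,0,0],"turn":[0,0,0],"claw":255},{"translation":[0.004,0,0],"turn":[0,0,0],"claw":255}]'
python3 -m inch '[{"translation":[0.003,0,0],"turn":[0,0,0],"claw":255},{"translation":[0.003,0,0],"turn":[0,0,0],"claw":255},{"translation":[0.003,0,0],"turn":[0,0,0],"claw":255},{"translation":[0.003,0,0],"turn":[0,0,0],"claw":255},{"translation":[0.003,0,0],"turn":[0,0,0],"claw":255}]'
python3 -c "
from st import *
show()"
```

```text
time_s: 4.12
eef_pos: [0.5346, -0.0792, 0.2048]
orientation: [0.0, 0.802, 0.597, 0.0]
contact_force: [0.0, 0.1, -0.2]
opening: 0.005
time_s: 4.53
eef_pos: [0.5386, -0.0662, 0.2048]
orientation: [0.0, 0.803, 0.596, -0.0]
contact_force: [-0.8, -2.3, 0.5]
opening: 0.004
t 4.53 tcp [ 0.5386 -0.0662  0.2048] toolx deg 73.19 z [-0.    -0.001 -1.   ] F [-0.8 -2.3  0.5] open 0.004 pol xy [-0.0024 -0.1283] polar 0.1284 -107.9 q [-0.34  0.4   1.38 -0.    1.37 -0.05]
```

```bash

python3 -m inch '[{"translation":[0.003,0,0],"turn":[0,0,0],"claw":255},{"translation":[0.003,0,0],"turn":[0,0,0],"claw":255},{"translation":[0.003,0,0],"turn":[0,0,0],"claw":255},{"translation":[0.003,0,0],"turn":[0,0,0],"claw":255},{"translation":[0.003,0,0],"turn":[0,0,0],"claw":255}]'
python3 -m inch '[{"translation":[0.001,0,0],"turn":[0,0,0],"claw":255},{"translation":[0.001,0,0],"turn":[0,0,0],"claw":255},{"translation":[0.001,0,0],"turn":[0,0,0],"claw":255},{"translation":[0.001,0,0],"turn":[0,0,0],"claw":255},{"translation":[0.001,0,0],"turn":[0,0,0],"claw":255}]'
python3 -c "
from st import *
show()"
```

```text
time_s: 4.95
eef_pos: [0.5432, -0.0515, 0.2047]
orientation: [0.0, 0.803, 0.596, 0.0]
contact_force: [0.4, -2.9, -1.1]
opening: 0.005
time_s: 5.37
eef_pos: [0.5445, -0.0469, 0.2048]
orientation: [0.0, 0.803, 0.596, 0.0]
contact_force: [1.5, -2.9, -0.1]
opening: -0.0
t 5.37 tcp [ 0.5445 -0.0469  0.2048] toolx deg 73.2 z [ 0. -0. -1.] F [ 1.5 -2.9 -0.1] open -0.0 pol xy [-0.0023 -0.1082] polar 0.1082 -108.0 q [-0.3   0.4   1.37 -0.    1.37 -0.01]
```

```bash

python3 -m inch '[{"translation":[0.001,0,0],"turn":[0,0,0],"claw":255},{"translation":[0.001,0,0],"turn":[0,0,0],"claw":255},{"translation":[0.001,0,0],"turn":[0,0,0],"claw":255},{"translation":[0.0005,0,0],"turn":[0,0,0],"claw":255},{"translation":[0.0005,0,0],"turn":[0,0,0],"claw":255}]'
python3 -c "
from st import *
show()"
```

```text
time_s: 5.78
eef_pos: [0.5456, -0.0429, 0.2048]
orientation: [0.0, 0.803, 0.596, 0.0]
contact_force: [1.1, -3.2, -0.2]
opening: 0.005
t 5.78 tcp [ 0.5456 -0.0429  0.2048] toolx deg 73.21 z [ 0. -0. -1.] F [ 1.1 -3.2 -0.2] open 0.005 pol xy [-0.0024 -0.1041] polar 0.1041 -108.1 q [-0.29  0.4   1.36  0.    1.37 -0.  ]
```

```bash

python3 -m inch '[{"translation":[0.0005,0,0],"turn":[0,0,0],"claw":255},{"translation":[0.0005,0,0],"turn":[0,0,0],"claw":255},{"translation":[0.0005,0,0],"turn":[0,0,0],"claw":255},{"translation":[0.0005,0,0],"turn":[0,0,0],"claw":255},{"translation":[0,0,0],"turn":[0,0,0],"claw":255}]'
python3 -c "
from st import *
show()"
```

```text
time_s: 6.2
eef_pos: [0.5457, -0.0428, 0.2048]
orientation: [0.001, 0.803, 0.596, -0.002]
contact_force: [-2.1, -11.7, 0.8]
opening: 0.006
t 6.2 tcp [ 0.5457 -0.0428  0.2048] toolx deg 73.15 z [-0.001 -0.003 -1.   ] F [ -2.1 -11.7   0.8] open 0.006 pol xy [-0.0024 -0.1039] polar 0.1039 -108.1 q [-0.29  0.4   1.36 -0.    1.38  0.  ]
```

Slide is at its stop: force rose from 3 to 12 N with no advance. Now back off, rise, and move over to the clockwise side of the post while turning.

```bash

python3 -m inch '[{"translation":[-0.01,0,0],"turn":[0,0,0],"claw":255},{"translation":[-0.02,0,0],"turn":[0,0,0],"claw":255},{"translation":[-0.01,0,-0.02],"turn":[0,0,0],"claw":255},{"translation":[0,0,-0.03],"turn":[0,0,0],"claw":255},{"translation":[0,0,-0.03],"turn":[0,0,0],"claw":255}]'
python3 -m inch '[{"translation":[0,0,-0.02],"turn":[0,0,0.082],"claw":255},{"translation":[0,0,0],"turn":[0,0,0.082],"claw":255},{"translation":[0,0,0],"turn":[0,0,0.082],"claw":255},{"translation":[0,0,0],"turn":[0,0,0.082],"claw":255},{"translation":[0,0,0],"turn":[0,0,0.082],"claw":255}]'
python3 -m inch '[{"translation":[0,0,0],"turn":[0,0,0.082],"claw":255},{"translation":[0,0,0],"turn":[0,0,0.082],"claw":255},{"translation":[0,0,0],"turn":[0,0,0.082],"claw":255},{"translation":[0,0,0],"turn":[0,0,0.081],"claw":255},{"translation":[0,0,0],"turn":[0,0,0],"claw":255}]'
python3 - <<'E'
from st import *
from h import *
goto(.553,.175,.30)
p=manip.capture("top")
cv2.imwrite("pics/top2.png",p["color"][:,:,::-1])
q=manip.capture("scene")
cv2.imwrite("pics/scene2.png",cv2.resize(q["color"][130:300,180:400,::-1],None,fx=3.5,fy=3.5,interpolation=cv2.INTER_CUBIC))
E
```

```text
time_s: 6.62
eef_pos: [0.5338, -0.0795, 0.2853]
orientation: [-0.002, 0.803, 0.596, -0.0]
contact_force: [0.5, -0.6, 0.4]
opening: -0.0
time_s: 7.03
eef_pos: [0.5343, -0.079, 0.3047]
orientation: [-0.001, 0.908, 0.419, 0.0]
contact_force: [-0.4, -0.0, 0.3]
opening: 0.003
time_s: 7.45
eef_pos: [0.5343, -0.0791, 0.3046]
orientation: [-0.001, 0.964, 0.266, -0.0]
contact_force: [-0.6, -0.6, 0.3]
opening: 0.005
t 7.45 tcp [ 0.5343 -0.0791  0.3046] toolx deg 30.85 z [-0.001  0.001 -1.   ] F [-0.6 -0.6  0.3] open 0.005 pol xy [-0.0028 -0.1419] polar 0.142 -107.9 q [-0.37  0.33  1.19  0.    1.62  0.67]
tool delta [ 0.1463 -0.2085  0.005 ]
```

View pics/scene2.png

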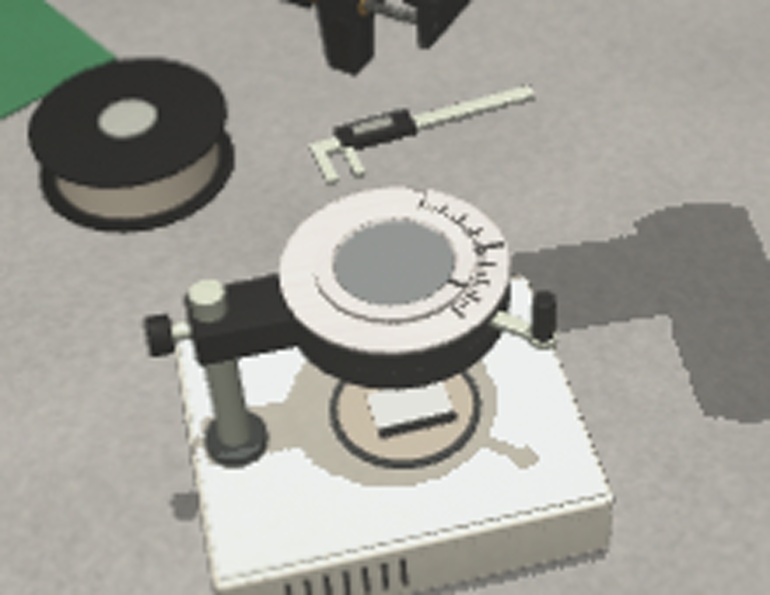

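The slide plate has gone out of sight behind the head, so it is home. The post is still at scene2 (544,315), with the lever unmoved.

```bash

python3 -m inch '[{"translation":[0.0146,-0.0209,0],"turn":[0,0,0],"claw":255},{"translation":[0.0146,-0.0209,0],"turn":[0,0,0],"claw":255},{"translation":[0.0146,-0.0209,0],"turn":[0,0,0],"claw":255},{"translation":[0.0146,-0.0209,0],"turn":[0,0,0],"claw":255},{"translation":[0.0146,-0.0209,0],"turn":[0,0,0],"claw":255}]'
python3 -m inch '[{"translation":[0.0146,-0.0209,0],"turn":[0,0,0],"claw":255},{"translation":[0.0146,-0.0209,0],"turn":[0,0,0],"claw":255},{"translation":[0.0146,-0.0209,0],"turn":[0,0,0],"claw":255},{"translation":[0.0146,-0.0209,0],"turn":[0,0,0],"claw":255},{"translation":[0.0146,-0.0209,0],"turn":[0,0,0],"claw":255}]'
python3 -m inch '[{"translation":[0,0,0],"turn":[0,0,0],"claw":255},{"translation":[0,0,0.02],"turn":[0,0,0],"claw":255},{"translation":[0,0,0.01],"turn":[0,0,0],"claw":255},{"translation":[0,0,0],"turn":[0,0,0],"claw":255},{"translation":[0,0,0],"turn":[0,0,0],"claw":255}]'
python3 - <<'E'
from st import *
from h import *
goto(.553,.175,.238)
p=manip.capture("top")
cv2.imwrite("pics/top3.png",cv2.resize(p["color"][90:270,230:400,::-1],None,fx=3.3,fy=3.3,interpolation=cv2.INTER_CUBIC))
q=manip.capture("scene")
cv2.imwrite("pics/scene3.png",cv2.resize(q["color"][130:300,180:400,::-1],None,fx=3.5,fy=3.5,interpolation=cv2.INTER_CUBIC))
E
```

```text
time_s: 7.97
eef_pos: [0.5432, 0.0491, 0.3047]
orientation: [-0.0, 0.963, 0.268, -0.0]
contact_force: [-0.2, 0.9, 0.2]
opening: 0.005
time_s: 8.38
eef_pos: [0.5519, 0.1764, 0.3047]
orientation: [-0.0, 0.963, 0.269, -0.0]
contact_force: [0.7, -0.9, 0.8]
opening: 0.006
time_s: 8.8
eef_pos: [0.5521, 0.1746, 0.2748]
orientation: [-0.0, 0.964, 0.268, -0.0]
contact_force: [-0.4, 0.3, 1.2]
opening: 0.004
t 8.8 tcp [0.5521 0.1746 0.2748] toolx deg 31.04 z [-0.001  0.    -1.   ] F [-0.4  0.3  1.2] open 0.004 pol xy [-0.0591  0.106 ] polar 0.1214 102.3 q [0.1  0.41 1.14 0.   1.59 1.13]
tool delta [0.001  0.0001 0.0368]
```

View pics/scene3.png

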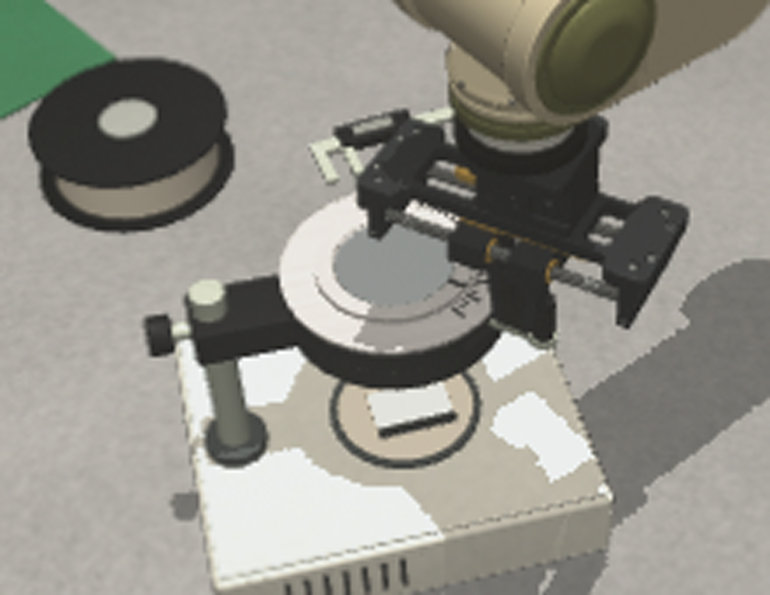

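View pics/top3.png

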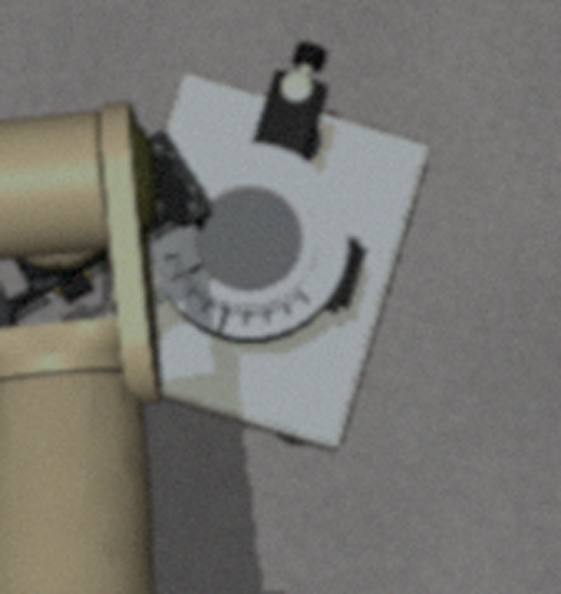

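The fingers stand behind the post (scene3, tips near (525,325)), on its clockwise side. In top3 the slide plate lies flat against the head. Descend and approach.

```bash

python3 -m inch '[{"translation":[0,0,0.015],"turn":[0,0,0],"claw":255},{"translation":[0,0,0.015],"turn":[0,0,0],"claw":255},{"translation":[0,0,0.007],"turn":[0,0,0],"claw":255},{"translation":[-0.005,0,0],"turn":[0,0,0],"claw":255},{"translation":[-0.005,0,0],"turn":[0,0,0],"claw":255}]'
python3 -m inch '[{"translation":[-0.002,0,0],"turn":[0,0,0],"claw":255},{"translation":[-0.002,0,0],"turn":[0,0,0],"claw":255},{"translation":[-0.002,0,0],"turn":[0,0,0],"claw":255},{"translation":[-0.001,0,0],"turn":[0,0,0],"claw":255},{"translation":[-0.001,0,0],"turn":[0,0,0],"claw":255}]'
python3 - <<'E'
from st import *
show()
E
```

```text
time_s: 9.32
eef_pos: [0.5435, 0.1695, 0.2383]
orientation: [0.0, 0.964, 0.267, 0.0]
contact_force: [-0.1, 0.4, 0.2]
opening: -0.0
time_s: 9.73
eef_pos: [0.5367, 0.1656, 0.2381]
orientation: [0.0, 0.964, 0.267, 0.0]
contact_force: [0.3, -0.3, -0.3]
opening: 0.005
t 9.73 tcp [0.5367 0.1656 0.2381] toolx deg 30.99 z [ 0.001  0.    -1.   ] F [ 0.3 -0.3 -0.3] open 0.005 pol xy [-0.0712  0.093 ] polar 0.1172 110.6 q [0.09 0.4  1.27 0.   1.47 1.12]
```

```bash

python3 -m inch '[{"translation":[-0.001,0,0],"turn":[0,0,0],"claw":255},{"translation":[-0.001,0,0],"turn":[0,0,0],"claw":255},{"translation":[-0.001,0,0],"turn":[0,0,0],"claw":255},{"translation":[-0.001,0,0],"turn":[0,0,0],"claw":255},{"translation":[-0.0005,0,0],"turn":[0,0,0],"claw":255}]'
python3 - <<'E'
from st import *
show()
E
```

```text
time_s: 10.15
eef_pos: [0.533, 0.1636, 0.2378]
orientation: [-0.0, 0.964, 0.267, 0.0]
contact_force: [1.6, 1.9, -0.0]
opening: 0.005
t 10.15 tcp [0.533  0.1636 0.2378] toolx deg 30.99 z [ 0.     0.001 -1.   ] F [ 1.6  1.9 -0. ] open 0.005 pol xy [-0.0742  0.09  ] polar 0.1166 112.7 q [0.09 0.39 1.28 0.   1.47 1.12]
```

```bash

python3 -m inch '[{"translation":[-0.002,-0.0003,0],"turn":[0,0,-0.0175],"claw":255},{"translation":[-0.002,-0.0003,0],"turn":[0,0,-0.0175],"claw":255},{"translation":[-0.002,-0.0003,0],"turn":[0,0,-0.0175],"claw":255},{"translation":[-0.002,-0.0003,0],"turn":[0,0,-0.0175],"claw":255},{"translation":[-0.002,-0.0003,0],"turn":[0,0,-0.0175],"claw":255}]'
python3 -m inch '[{"translation":[-0.002,-0.0003,0],"turn":[0,0,-0.0175],"claw":255},{"translation":[-0.002,-0.0003,0],"turn":[0,0,-0.0175],"claw":255},{"translation":[-0.002,-0.0003,0],"turn":[0,0,-0.0175],"claw":255},{"translation":[-0.002,-0.0003,0],"turn":[0,0,-0.0175],"claw":255},{"translation":[-0.002,-0.0003,0],"turn":[0,0,-0.0175],"claw":255}]'
python3 - <<'E'
from st import *
show()
E
```

```text
time_s: 10.57
eef_pos: [0.5235, 0.1591, 0.2378]
orientation: [0.0, 0.951, 0.31, 0.0]
contact_force: [2.6, 1.0, -0.4]
opening: 0.005
time_s: 10.98
eef_pos: [0.5147, 0.1541, 0.2378]
orientation: [0.0, 0.936, 0.351, 0.0]
contact_force: [2.2, 1.9, -0.6]
opening: 0.005
t 10.98 tcp [0.5147 0.1541 0.2378] toolx deg 41.11 z [ 0. -0. -1.] F [ 2.2  1.9 -0.6] open 0.005 pol xy [-0.0889  0.0756] polar 0.1167 122.8 q [ 0.07  0.36  1.33 -0.    1.45  0.92]
```

Steady at about 2.7 N, with the radius held at 116.7 mm. Post is now at about 131°. Continuing.

```bash

python3 -m inch '[{"translation":[-0.003,-0.00044,0],"turn":[0,0,-0.0262],"claw":255},{"translation":[-0.003,-0.00044,0],"turn":[0,0,-0.0262],"claw":255},{"translation":[-0.003,-0.00044,0],"turn":[0,0,-0.0262],"claw":255},{"translation":[-0.003,-0.00044,0],"turn":[0,0,-0.0262],"claw":255},{"translation":[-0.003,-0.00044,0],"turn":[0,0,-0.0262],"claw":255}]'
python3 -m inch '[{"translation":[-0.003,-0.00044,0],"turn":[0,0,-0.0262],"claw":255},{"translation":[-0.003,-0.00044,0],"turn":[0,0,-0.0262],"claw":255},{"translation":[-0.003,-0.00044,0],"turn":[0,0,-0.0262],"claw":255},{"translation":[-0.003,-0.00044,0],"turn":[0,0,-0.0262],"claw":255},{"translation":[-0.003,-0.00044,0],"turn":[0,0,-0.0262],"claw":255}]'
python3 -m inch '[{"translation":[-0.003,-0.00044,0],"turn":[0,0,-0.0262],"claw":255},{"translation":[-0.003,-0.00044,0],"turn":[0,0,-0.0262],"claw":255},{"translation":[-0.003,-0.00044,0],"turn":[0,0,-0.0262],"claw":255},{"translation":[-0.002,-0.0003,0],"turn":[0,0,-0.0175],"claw":255},{"translation":[-0.001,-0.00015,0],"turn":[0,0,-0.0087],"claw":255}]'
python3 - <<'E'
from st import *
from h import *
show()
p=manip.capture("top")
cv2.imwrite("pics/top4.png",cv2.resize(p["color"][90:270,230:400,::-1],None,fx=3.3,fy=3.3,interpolation=cv2.INTER_CUBIC))
q=manip.capture("scene")
cv2.imwrite("pics/scene4.png",cv2.resize(q["color"][130:300,180:400,::-1],None,fx=3.5,fy=3.5,interpolation=cv2.INTER_CUBIC))
E
```

```text
time_s: 11.4
eef_pos: [0.5025, 0.1451, 0.2378]
orientation: [0.0, 0.911, 0.412, 0.0]
contact_force: [3.3, 0.7, -1.6]
opening: 0.006
time_s: 11.82
eef_pos: [0.4915, 0.1347, 0.2378]
orientation: [0.0, 0.882, 0.471, 0.0]
contact_force: [1.5, 1.8, -1.0]
opening: 0.005
time_s: 12.23
eef_pos: [0.4836, 0.1255, 0.2379]
orientation: [0.0, 0.857, 0.516, 0.0]
contact_force: [3.5, 1.6, -1.0]
opening: 0.004
t 12.23 tcp [0.4836 0.1255 0.2379] toolx deg 62.09 z [ 0. -0. -1.] F [ 3.5  1.6 -1. ] open 0.004 pol xy [-0.1104  0.0393] polar 0.1172 143.6 q [ 0.02  0.29  1.43 -0.    1.41  0.5 ]
```

View pics/scene4.png

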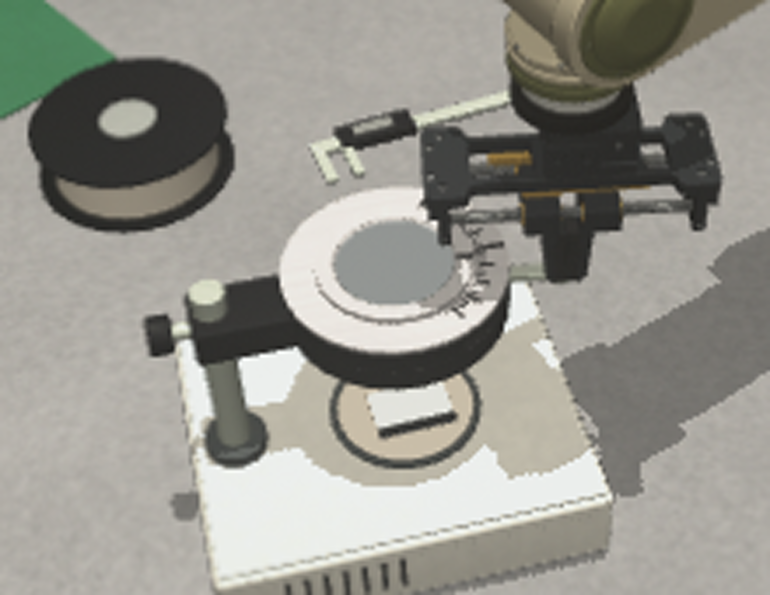

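View pics/top4.png

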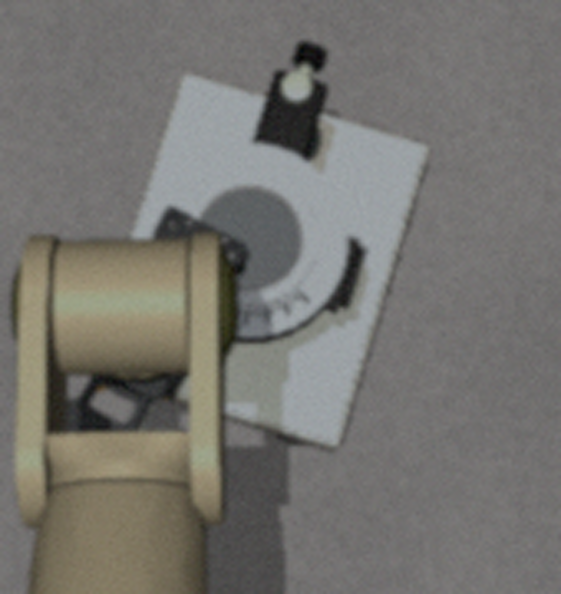

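The index line has come near zero (scene4 about (465,255); the zero mark ends near (503,243)). I'll push 8° more, stopping short of zero, then back off and measure.

```bash

python3 -m inch '[{"translation":[-0.002,-0.0003,0],"turn":[0,0,-0.0175],"claw":255},{"translation":[-0.002,-0.0003,0],"turn":[0,0,-0.0175],"claw":255},{"translation":[-0.002,-0.0003,0],"turn":[0,0,-0.0175],"claw":255},{"translation":[-0.002,-0.0003,0],"turn":[0,0,-0.0175],"claw":255},{"translation":[-0.002,-0.0003,0],"turn":[0,0,-0.0175],"claw":255}]'
python3 -m inch '[{"translation":[-0.002,-0.0003,0],"turn":[0,0,-0.0175],"claw":255},{"translation":[-0.002,-0.0003,0],"turn":[0,0,-0.0175],"claw":255},{"translation":[-0.002,-0.0003,0],"turn":[0,0,-0.0175],"claw":255},{"translation":[0,0,0],"turn":[0,0,0],"claw":255},{"translation":[0,0,0],"turn":[0,0,0],"claw":255}]'
python3 - <<'E'
from st import *
show()
E
python3 -m inch '[{"translation":[0.015,0,0],"turn":[0,0,0],"claw":255},{"translation":[0.025,0,0],"turn":[0,0,0],"claw":255},{"translation":[0.03,0,0],"turn":[0,0,0],"claw":255},{"translation":[0.03,0,0],"turn":[0,0,0],"claw":255},{"translation":[0.03,0,0],"turn":[0,0,0],"claw":255}]'
python3 - <<'E'
from st import *
from h import *
show()
p=manip.capture("top")
cv2.imwrite("pics/top5.png",cv2.resize(p["color"][140:220,265:365,::-1],None,fx=7,fy=7,interpolation=cv2.INTER_CUBIC))
q=manip.capture("scene")
cv2.imwrite("pics/scene5.png",cv2.resize(q["color"][175:260,250:360,::-1],None,fx=7,fy=7,interpolation=cv2.INTER_CUBIC))
E
```

```text
time_s: 12.75
eef_pos: [0.4778, 0.1173, 0.2378]
orientation: [-0.0, 0.833, 0.553, 0.0]
contact_force: [1.4, 1.5, 0.8]
opening: 0.007
time_s: 13.17
eef_pos: [0.4747, 0.1119, 0.2377]
orientation: [0.0, 0.819, 0.574, -0.0]
contact_force: [0.2, -0.1, -0.4]
opening: 0.001
t 13.17 tcp [0.4747 0.1119 0.2377] toolx deg 70.04 z [-0.001 -0.001 -1.   ] F [ 0.2 -0.1 -0.4] open 0.001 pol xy [-0.1151  0.0236] polar 0.1175 151.6 q [-0.01  0.27  1.46 -0.    1.41  0.34]
time_s: 13.58
eef_pos: [0.5195, 0.2355, 0.2376]
orientation: [0.0, 0.819, 0.574, -0.0]
contact_force: [0.0, -0.7, 1.5]
opening: 0.004
t 13.58 tcp [0.5195 0.2355 0.2376] toolx deg 70.01 z [-0.001 -0.001 -1.   ] F [ 0.  -0.7  1.5] open 0.004 pol xy [-0.1079  0.1549] polar 0.1888 108.1 q [ 0.22  0.42  1.24 -0.    1.48  0.57]
```

View pics/scene5.png

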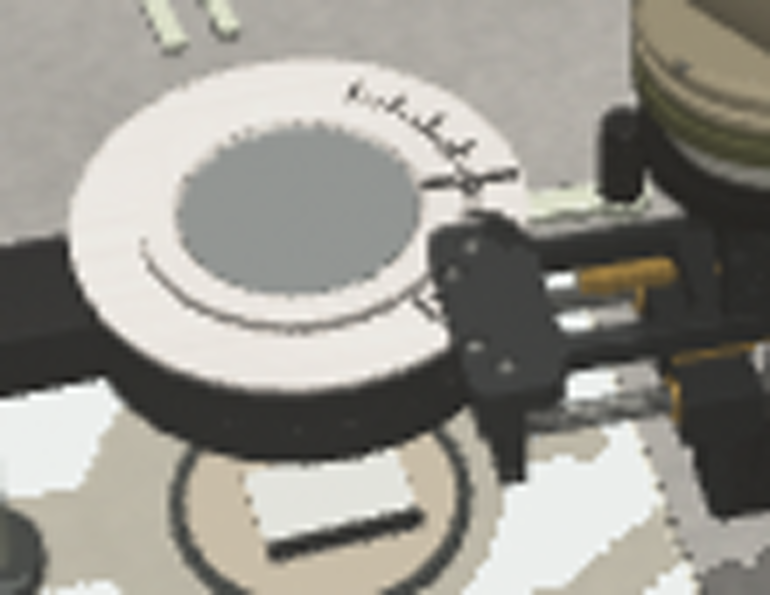

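View pics/top5.png

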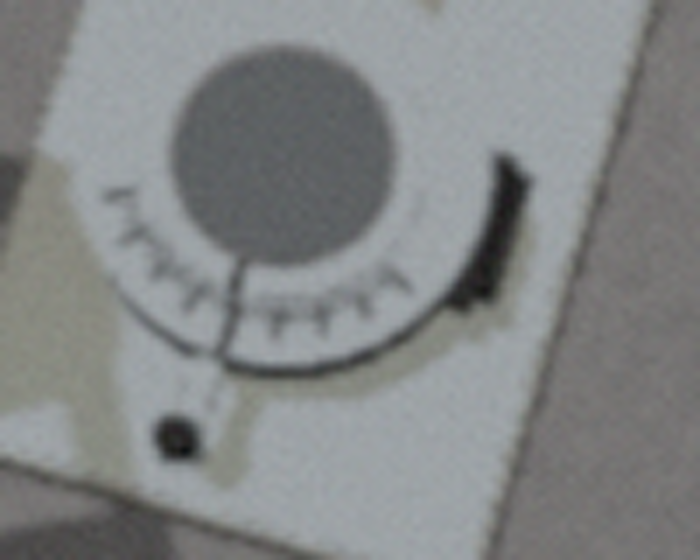

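The index line is nearly in line with the zero mark (top5: index (242,258)-(234,305), zero mark on to (218,358)), just short of it. I'll measure it with a polar resample, taking the centre from the window's edge.

```bash
cat > meas.py <<'E'
from st import *
from h import *
def meas(name,cfg=None):
    p=manip.capture(name);g=cv2.cvtColor(p["color"],cv2.COLOR_RGB2GRAY).astype(np.float32)
    def samp(P):
        q=np.array([proj(x,p) for x in P],np.float32);return cv2.remap(g,q[:,0].reshape(1,-1),q[:,1].reshape(1,-1),cv2.INTER_LINEAR)[0]
    # centre by window-edge (r 41.5mm, z .241): maximise contrast
    from scipy.optimize import minimize
    A=np.radians(np.arange(0,360,6))
    def ring(c,r,z): return np.c_[c[0]+r*np.cos(A),c[1]+r*np.sin(A),np.full(len(A),z)]
    def cost(c): 
        a=samp(ring(c,.0375,.241));b=samp(ring(c,.0455,.241));return -np.median(b-a)-0.3*np.mean(np.clip(b-a,0,90))
    best=min(((cost((x,y)),x,y) for x in np.arange(.570,.588,.001) for y in np.arange(.048,.064,.001)))
    r=minimize(cost,best[1:],method="Nelder-Mead");c=r.x
    T=np.radians(np.arange(130,200,.25))
    def prof(r0,r1,z):
        s=np.mean([samp(np.c_[c[0]+r*np.cos(T),c[1]+r*np.sin(T),np.full(len(T),z)]) for r in np.linspace(r0,r1,8)],0)
        d=np.median(s)-s;i=np.argmax(d);w=np.clip(d[max(0,i-12):i+13],0,None)**2;t=np.degrees(T[max(0,i-12):i+13])
        return (w*t).sum()/w.sum(),d[i]
    print(name,"c",c.round(4),"index",prof(.044,.053,.241),"zero outer",prof(.071,.077,.236),"zero all",prof(.059,.077,.236))
    return p,c
if __name__=="__main__":
    for n in("top","scene"):
        p,c=meas(n)
        for t in("lever_post",): print(manip.search_frame(t,p)[:2])
E
python3 meas.py
python3 - <<'E'
from h import *
c=np.array([.578,.056])
for z in(.258,):
    P=unproj(265+(178.5)/7-.5,140+(438.5)/7-.5,z,CAM["top"]); print(P,np.degrees(np.arctan2(P[1]-c[1],P[0]-c[0])),np.linalg.norm(P[:2]-c))
E
```

```text
top c [0.5783 0.0563] index (np.float64(159.78721947906263), np.float32(56.42694)) zero outer (np.float64(162.77691292360245), np.float32(51.862488)) zero all (np.float64(162.71540521791601), np.float32(45.778748))
[{'at': [160.0, 306.4], 'confidence': 0.93}]
scene c [0.5794 0.0576] index (np.float64(135.74321412947722), np.float32(135.28613)) zero outer (np.float64(143.80472987789548), np.float32(160.32935)) zero all (np.float64(143.94756587895745), np.float32(118.2475))
[{'at': [200.9, 296.5], 'confidence': 0.83}]
[0.46950569 0.09391201 0.258     ] 160.7386550274739 0.11492752335368832
```

Top view: index at 159.8° and zero at 162.75°, so about 2.9° short. The scene profile locked on the gripper, so I'm not using it. Returning to contact and pushing about 2.9° more.

```bash

python3 -m inch '[{"translation":[-0.03,0,0],"turn":[0,0,0],"claw":255},{"translation":[-0.03,0,0],"turn":[0,0,0],"claw":255},{"translation":[-0.03,0,0],"turn":[0,0,0],"claw":255},{"translation":[-0.025,0,0],"turn":[0,0,0],"claw":255},{"translation":[-0.008,0,0],"turn":[0,0,0],"claw":255}]'
python3 -m inch '[{"translation":[-0.003,0,0],"turn":[0,0,0],"claw":255},{"translation":[-0.002,0,0],"turn":[0,0,0],"claw":255},{"translation":[-0.002,0,0],"turn":[0,0,0],"claw":255},{"translation":[0,0,0],"turn":[0,0,0],"claw":255},{"translation":[0,0,0],"turn":[0,0,0],"claw":255}]'
python3 - <<'E'
from st import *
show()
E
```

```text
time_s: 14.3
eef_pos: [0.476, 0.1156, 0.2382]
orientation: [0.0, 0.82, 0.572, -0.0]
contact_force: [0.4, 0.8, 0.6]
opening: 0.005
time_s: 14.72
eef_pos: [0.4751, 0.1128, 0.2376]
orientation: [-0.0, 0.819, 0.574, -0.0]
contact_force: [-0.2, -0.4, 0.5]
opening: 0.008
t 14.72 tcp [0.4751 0.1128 0.2376] toolx deg 70.1 z [-0.  0. -1.] F [-0.2 -0.4  0.5] open 0.008 pol xy [-0.1149  0.0246] polar 0.1175 151.1 q [-0.01  0.27  1.46  0.    1.4   0.34]
```

```bash

python3 -m inch '[{"translation":[-0.002,-0.0003,0],"turn":[0,0,-0.0175],"claw":255},{"translation":[-0.002,-0.0003,0],"turn":[0,0,-0.0175],"claw":255},{"translation":[-0.0018,-0.0003,0],"turn":[0,0,-0.0157],"claw":255},{"translation":[-0.001,-0.0001,0],"turn":[0,0,-0.0087],"claw":255},{"translation":[0,0,0],"turn":[0,0,0],"claw":255}]'
python3 - <<'E'
from st import *
show()
E
```

```text
time_s: 15.13
eef_pos: [0.4717, 0.106, 0.2376]
orientation: [-0.0, 0.801, 0.598, -0.0]
contact_force: [0.1, 1.6, -0.5]
opening: 0.005
t 15.13 tcp [0.4717 0.106  0.2376] toolx deg 73.49 z [-0.  0. -1.] F [ 0.1  1.6 -0.5] open 0.005 pol xy [-0.1162  0.0171] polar 0.1175 154.8 q [-0.02  0.26  1.48  0.    1.4   0.26]
```

Back off sideways, then up and well clear, and check.

```bash

python3 -m inch '[{"translation":[0.015,0,0],"turn":[0,0,0],"claw":255},{"translation":[0.025,0,0],"turn":[0,0,0],"claw":255},{"translation":[0.03,0,0],"turn":[0,0,0],"claw":255},{"translation":[0.03,0,0],"turn":[0,0,0],"claw":255},{"translation":[0.03,0,-0.02],"turn":[0,0,0],"claw":255}]'
python3 -m inch '[{"translation":[0.03,0,-0.02],"turn":[0,0,0],"claw":255},{"translation":[0.03,0,-0.02],"turn":[0,0,0],"claw":255},{"translation":[0.03,0.02,-0.02],"turn":[0,0,0],"claw":255},{"translation":[0,0,0],"turn":[0,0,0],"claw":255},{"translation":[0,0,0],"turn":[0,0,0],"claw":255}]'
sed -i 's/arange(130,200,.25)/arange(152,176,.25)/' meas.py
python3 meas.py
python3 - <<'E'
from st import *
from h import *
show()
p=manip.capture("top")
cv2.imwrite("pics/top6.png",cv2.resize(p["color"][140:220,265:365,::-1],None,fx=7,fy=7,interpolation=cv2.INTER_CUBIC))
q=manip.capture("scene")
cv2.imwrite("pics/scene6.png",q["color"][:,:,::-1])
cv2.imwrite("pics/scene6z.png",cv2.resize(q["color"][175:260,250:360,::-1],None,fx=7,fy=7,interpolation=cv2.INTER_CUBIC))
E
```

```text
time_s: 15.55
eef_pos: [0.5079, 0.2314, 0.255]
orientation: [-0.001, 0.802, 0.598, -0.003]
contact_force: [1.5, -0.6, -0.0]
opening: 0.005
time_s: 15.97
eef_pos: [0.5545, 0.312, 0.3175]
orientation: [0.0, 0.801, 0.598, 0.0]
contact_force: [0.2, -0.1, -0.3]
opening: 0.008
top c [0.579 0.056] index (np.float64(162.75579984370953), np.float32(45.746277)) zero outer (np.float64(162.62728247940314), np.float32(55.60791)) zero all (np.float64(162.58717442021165), np.float32(48.707092))
[{'at': [161.4, 305.6], 'confidence': 0.94}]
scene c [0.5797 0.0579] index (np.float64(165.28492520652387), np.float32(102.13068)) zero outer (np.float64(164.17388168597952), np.float32(121.25891)) zero all (np.float64(164.32474569555686), np.float32(99.38623))
[{'at': [205.1, 295.3], 'confidence': 0.86}]
t 16.17 tcp [0.5528 0.3103 0.317 ] toolx deg 73.4 z [-0.002 -0.001 -1.   ] F [-0.  -0.7 -0.4] open 0.007 pol xy [-0.0976  0.2361] polar 0.2555 95.7 q [ 0.33  0.5   0.87 -0.    1.77  0.61]
```

View pics/scene6.png

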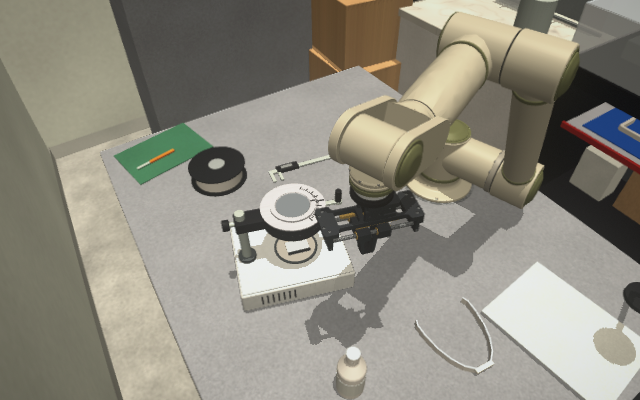

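View pics/scene6z.png

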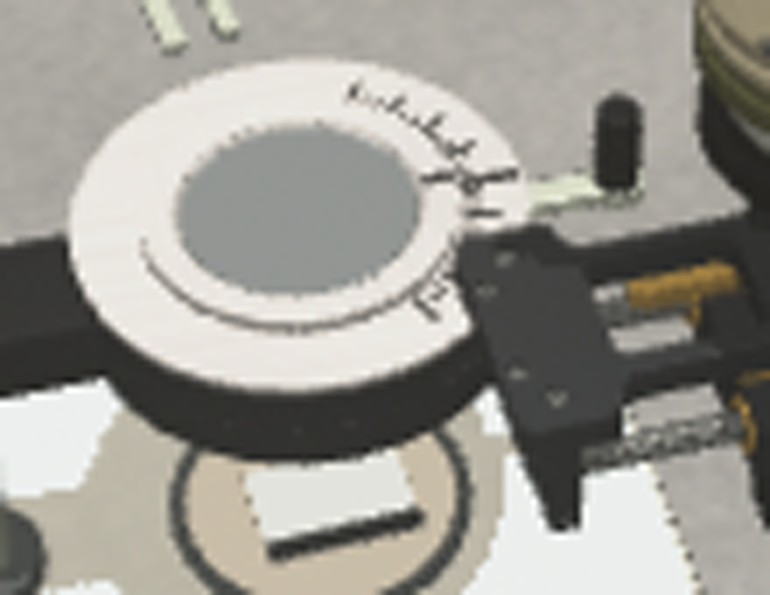

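View pics/top6.png

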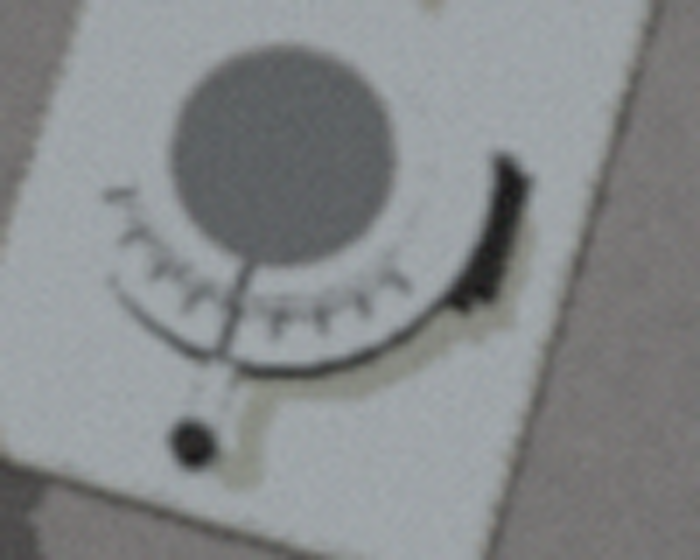

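```bash
python3 - <<'E'
from meas import *
p=manip.capture("top");g=cv2.cvtColor(p["color"],cv2.COLOR_RGB2GRAY).astype(np.float32)
cv2.imwrite("pics/top7.png",cv2.resize(p["color"][145:195,315:365,::-1],None,fx=11,fy=11,interpolation=cv2.INTER_CUBIC))
c=np.array([.579,.056]);a=np.radians(-17.2);X=np.array([np.cos(a),np.sin(a)]);Y=np.array([-np.sin(a),np.cos(a)])
ys=np.arange(-.112,-.074,.001)
for xs in (-.018,-.012,-.006,0,.006,.012,.018):
    v=[]
    for y in ys:
        q=proj([*(c+xs*X+y*Y),.221],p).astype(np.float32);v.append(cv2.remap(g,q[:1].reshape(1,1),q[1:].reshape(1,1),cv2.INTER_LINEAR)[0,0])
    print(xs,np.array(v).astype(int).tolist())
E
```

```text
-0.018 [153, 155, 158, 160, 161, 162, 163, 161, 159, 156, 152, 148, 144, 139, 136, 131, 127, 121, 107, 92, 78, 64, 51, 43, 40, 37, 36, 36, 37, 37, 38, 40, 52, 67, 83, 102, 124, 139, 150]
-0.012 [154, 156, 158, 159, 161, 162, 163, 162, 160, 155, 150, 146, 142, 137, 134, 131, 126, 114, 102, 89, 77, 64, 55, 48, 41, 38, 40, 41, 42, 45, 49, 62, 75, 90, 109, 126, 140, 148, 154]
-0.006 [150, 156, 158, 159, 161, 162, 163, 163, 162, 159, 155, 150, 146, 141, 135, 129, 121, 112, 102, 88, 73, 61, 52, 44, 39, 34, 31, 32, 36, 40, 56, 72, 90, 111, 129, 144, 151, 157, 161]
0 [157, 158, 160, 161, 161, 161, 161, 160, 160, 157, 153, 148, 144, 140, 135, 130, 126, 118, 105, 91, 77, 64, 50, 43, 40, 36, 36, 38, 39, 51, 66, 81, 102, 121, 137, 147, 156, 160, 161]
0.006 [160, 160, 161, 162, 164, 164, 164, 164, 163, 160, 157, 154, 152, 150, 144, 138, 131, 121, 111, 98, 82, 64, 52, 45, 37, 34, 34, 35, 42, 50, 59, 81, 105, 125, 138, 149, 156, 158, 159]
0.012 [157, 161, 161, 162, 162, 162, 162, 162, 162, 163, 163, 162, 162, 161, 160, 157, 147, 137, 123, 107, 89, 72, 59, 46, 40, 37, 35, 36, 37, 39, 53, 68, 85, 106, 127, 140, 148, 155, 158]
0.018 [156, 157, 158, 159, 160, 160, 160, 161, 161, 161, 162, 163, 163, 162, 161, 157, 152, 143, 128, 112, 93, 75, 57, 45, 36, 26, 28, 32, 38, 46, 55, 65, 81, 99, 115, 129, 144, 152, 156]
```

View pics/top7.png

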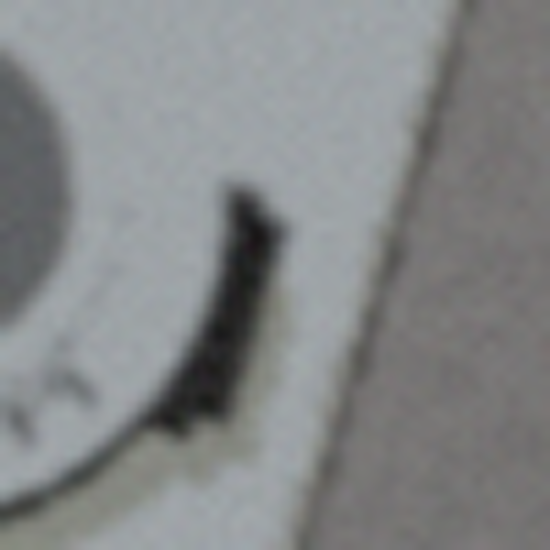

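The plate's outer edge is at 92.5 mm from the axis (93 expected at home), and no gap shows between plate and head in top7. Index and zero agree to about 0.1° in the top view and 1° in the scene view. The arm is clear and the bystanders look unmoved. Handing in.

```bash
python3 -c "
from st import *
show(); print(manip.sign_off())"
```

```text
t 16.32 tcp [0.5531 0.3106 0.3176] toolx deg 73.41 z [-0.001 -0.    -1.   ] F [-0.3  0.6 -0. ] open 0.004 pol xy [-0.0974  0.2365] polar 0.2558 95.6 q [ 0.33  0.5   0.87 -0.    1.77  0.61]
the job is handed in; nothing more can be done
None
```

The analyser ring is set to the zero mark and the tint-plate slide is fully home. I handed the job in at about 16 s of the 48 s allowed; no verdict is reported.

**Slide:** I pushed it with the shut fingertips until it hit its stop. The force rose from about 3 N to 12 N with no further movement. In the top picture its face is about 92.5 mm from the axis, against the 93 mm expected at home. The arm's own position put it up to 2 mm further out, which is within the camera calibration error.

**Lever:** I pushed the post around its arc from about -42°, with readings up to about 4 N. I stopped short, backed off and measured 2.9° remaining, then pushed that much more.

**Index line:** The last top picture puts it 0.1° from the zero mark. The scene picture says about 1°, where the view is slanted and the gripper covers part of the head. Both are inside the 3° allowed. An earlier scene reading had locked on the gripper, so I discarded it.

**Other objects:** The sample, bottle, headband, caliper and spool looked unmoved in the last pictures, though I judged that by eye. The arm was clear, reading under 1 N.

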